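# Put three flasks back on their own colour mats

## Robot

A 7-joint arm with a two-finger parallel gripper is mounted at the origin on the work surface. World frame = base frame: x ahead of the robot, y to its left, z up, the work surface at z = 0. Lengths are in m, angles in rad, forces in N, time in s.
With the tool pointing down it reaches from about 0.4 to 0.875 m from the base axis. Payload 19.3 kg.
Tool frame: the origin (TCP) lies on the front face of the gripper's body, between the roots of the fingers; the fingertips stand 73 mm ahead of it and the grasp point (between the pads) lies 54 mm ahead of it; z points along the fingers, y is the direction in which the jaws open and shut (so a half turn about z gives the same grasp; the last joint's range is limited). The gripper opens to 85 mm and grips with 20 to 120 N. Pads are 22 mm wide; open, the fingers measure 114 mm over their backs; the gripper's body (76 mm by 85 mm) begins 54 mm behind the grasp point. The pads swing forward as they close: fully open they stand 13 mm farther back than shut.
Start: joints at [1.065, 0.521, -0.036, 1.599, 0.021, 1.021, -0.113], TCP at [0.264, -0.567, 0.304] pointing down, gripper open.
Joint ranges: [-2.91, 2.91], [-0.3, 2.13], [-1.5, 1.42], [0.17, 2.43], [-1.26, 4.41], [0.16, 1.93], [-2.52, 2.52]. Speed limits (rad/s): [1.89, 1.89, 2.39, 2.39, 3.01, 3.01, 3.01].

## Interface

Orientations are given as [roll, pitch, yaw] about the fixed x, y, z axes, in that order (R = Rz(yaw) Ry(pitch) Rx(roll)).
In Python, from workcell import bot gives the robot as it stands.
- The arm moves only by the shell command python3 -m crank 'ROWS' [OPENING] [FORCE]. ROWS is a JSON object of lists of equal length, an entry for each row: "travel": the shift along the world's x, y, z in cm, a list of three; "rot": the turn, a rotation vector about the world's x, y, z in degrees, a list of three. A call has 1 to 8 rows; each row is the pose to reach, as a shift and turn from the pose commanded when the call began; what a row does not reach only later rows make up. A row lasts 1/10 s, in which the tool goes at most 50 mm and 8.59 degrees, less where a joint would pass 70% of its speed; a pose out of reach is approached as far as the arm can. A call with a gripper value outside its range is refused whole. OPENING is the opening, from -1 (shut) to 1 (fully open), so that 0 is half open, set as the call begins (- or left out, the last holds). The fingers move at their own pace and stop on an object; FORCE is the grip in N (left out, the last holds). Time passes only in rows, so rows that repeat a pose let the fingers close. It gives the time, the measured TCP pose, the force and the opening at its end, in the units of the state.
- bot.observe(): the state, without advancing time (a new reading comes with each control period).
- bot.grab_frame(name): name is "scene" or "side" or "wrist"; returns the picture (384x512x3 uint8, red, green, blue); there is no depth.
- bot.camera_model(name): a dict with "fx", "fy", "cx", "cy" (pixels), "k1" (the pictures are not rectified: a ray, as slopes to the right and down, at radius r is drawn at 1 + k1 r^2 times it, then the intrinsics apply), "R" (3x3) and "t" (3): a world point X has camera coordinates R X + t. Camera axes: x right, y down, z forward; pixel columns grow to the right and rows downward; lengths in m; the calibration is good to about 2 mm. A picture is of the moment at which its call begins: read the wrist's pose just before it. camera_model takes no time and is no camera call; for the wrist camera it gives the pose at the moment of the call.
- bot.job_done(): hands the job in, once; it reports no verdict.
Trained networks look in the newest picture that a camera, given by its name, has taken for a name from the list of things; names that differ only in an ending like _2 or _b are one class to them, and where a whole thing is asked for, a point or a joint stands for the part that bears it (a point fixed in the world has none). Each returns a list of dicts, best first, with "conf" (0 to 1); they miss things now and then, are a little off and sometimes report something else, mostly with a low value. They report only what shows in the picture. A call takes as long as a camera call.
- bot.silhouettes(camera, thing): "pixels" (384x512 bool, what is visible of it) and "box" ([centre column, centre row, width, height] in pixels, round what is visible of it).
The state is a dict: "clock": time; "qpos": joint angles; "qd": joint speeds; "joint_efforts": joint torques, N m; "position": TCP position; "tool_rot": TCP orientation; "force": force on the tool from outside, world axes, zero at the start; "moment": the same for the moment, N m; "grip_width": finger opening in m.
Only numpy, scipy, OpenCV 4.12 (cv2) and the standard library are available. Lean on these libraries where they do the work, as an engineer would, in place of code of your own. Each camera call takes 0.05 s, during which the arm holds its last target.

## Task

The three stoppered volumetric flasks were put back on the wrong mats after washing: set each one upright in the middle of the mat of its own stopper's colour, parking one flask on the white spare tile on the way. Set them down rather than dropping them, let none tip over, and leave the beaker and the green conical flask where they stand.

Things in the scene. Friction and masses are not known exactly. Their poses are not given: they have to be found in the camera images.
- flask_red: clear-glass volumetric flask, red stopper and red band round the bulb, 80 g. Origin: centre of its flat foot (40 mm across), z up the neck; round. Above the foot: bulb to 53 mm (57 mm across at 24 mm), straight neck 16 mm across from 60 to 108 mm (grip it at 86), stopper (fixed, 26 mm across) to 126 mm. Starts within 9 mm of the middle of a mat of another colour.
- flask_blue: clear-glass volumetric flask, blue stopper and blue band round the bulb, 80 g. Origin: centre of its flat foot (40 mm across), z up the neck; round. Above the foot: bulb to 53 mm (57 mm across at 24 mm), straight neck 16 mm across from 60 to 108 mm (grip it at 86), stopper (fixed, 26 mm across) to 126 mm. Starts within 9 mm of the middle of a mat of another colour.
- flask_yellow: clear-glass volumetric flask, yellow stopper and yellow band round the bulb, 80 g. Origin: centre of its flat foot (40 mm across), z up the neck; round. Above the foot: bulb to 53 mm (57 mm across at 24 mm), straight neck 16 mm across from 60 to 108 mm (grip it at 86), stopper (fixed, 26 mm across) to 126 mm. Starts within 9 mm of the middle of a mat of another colour.
- mat_red: red square rubber mat, the place of the flask with the red stopper, 85 x 85 mm and 10 mm thick, flat on top, fixed to the bench. Origin at the centre of its underside (on the bench, z = 0), z up, so its top is 10 mm above the origin.
- mat_blue: blue square rubber mat, the place of the flask with the blue stopper, 85 x 85 mm and 10 mm thick, flat on top, fixed to the bench. Origin at the centre of its underside (on the bench, z = 0), z up, so its top is 10 mm above the origin.
- mat_yellow: yellow square rubber mat, the place of the flask with the yellow stopper, 85 x 85 mm and 10 mm thick, flat on top, fixed to the bench. Origin at the centre of its underside (on the bench, z = 0), z up, so its top is 10 mm above the origin.
- mat_white: white square tile, the spare place, empty at the start, 85 x 85 mm and 10 mm thick, flat on top, fixed to the bench. Origin at the centre of its underside (on the bench, z = 0), z up, so its top is 10 mm above the origin.
- beaker: open clear-glass beaker, 68 mm across at the rim and 85 mm high, a bystander; loose. Origin at the centre of its underside, z up.
- conical: green-glass conical flask, 76 mm across at the foot and 104 mm high, a bystander; loose. Origin at the centre of its underside, z up.

How it is judged:
On the way:
1. one of the flasks stands upright on the white spare tile, released (((horizontal distance between flask_red and mat_white below 0.025 m and z of flask_red in the frame of mat_white between 0.006 and 0.014 m and angle between flask_red's own z axis and vertical below 0.1 rad and linear speed of flask_red below 0.02 m/s and contact force between flask_red and the fingers below 0.1 N) or (horizontal distance between flask_blue and mat_white below 0.025 m and z of flask_blue in the frame of mat_white between 0.006 and 0.014 m and angle between flask_blue's own z axis and vertical below 0.1 rad and linear speed of flask_blue below 0.02 m/s and contact force between flask_blue and the fingers below 0.1 N) or (horizontal distance between flask_yellow and mat_white below 0.025 m and z of flask_yellow in the frame of mat_white between 0.006 and 0.014 m and angle between flask_yellow's own z axis and vertical below 0.1 rad and linear speed of flask_yellow below 0.02 m/s and contact force between flask_yellow and the fingers below 0.1 N))), for 0.2 s.
At the end, for the whole second after the job is handed in: Each flask stands upright (within 0.1 rad), released and at rest, on the mat of its own colour, its foot flat on the mat and its centre within 15 mm of the mat's centre (horizontal distance between flask_red and mat_red below 0.015 m and z of flask_red in the frame of mat_red between 0.006 and 0.014 m and angle between each of flask_red, flask_blue, flask_yellow's own z axis and vertical below 0.1 rad and linear speed of each of flask_red, flask_blue, flask_yellow below 0.02 m/s and contact force between each of flask_red, flask_blue, flask_yellow and the fingers below 0.1 N and horizontal distance between flask_blue and mat_blue below 0.015 m and z of flask_blue in the frame of mat_blue between 0.006 and 0.014 m and horizontal distance between flask_yellow and mat_yellow below 0.015 m and z of flask_yellow in the frame of mat_yellow between 0.006 and 0.014 m); the robot touches nothing.
It fails at once if a flask is tipped by more than 35 degrees (angle between any of flask_red, flask_blue, flask_yellow's own z axis and vertical above 0.61 rad).
It fails at once if a flask is let go and falls free (more than about 2 cm) ((linear speed of flask_red above 0.6 m/s and contact force between flask_red and the fingers below 0.05 N) or (linear speed of flask_blue above 0.6 m/s and contact force between flask_blue and the fingers below 0.05 N) or (linear speed of flask_yellow above 0.6 m/s and contact force between flask_yellow and the fingers below 0.05 N)).
It fails at once if the beaker or the green conical flask is moved by more than 3 cm or knocked over (distance of any of beaker, conical from where it was at the start of the episode above 0.03 m or angle between any of beaker, conical's own z axis and vertical above 0.5 rad).
It also fails if it takes over 106 s, if anything falls off the work surface, if the arm or the gripper's body presses on something with over 40 N, if the wrist force passes 120 N, or if a joint passes its speed limit or range.

## Working session

There is one attempt and no reset: what is moved stays moved. The work goes in short steps, Python scripts to look and compute and a shell command to move; the robot and the scene stay as the last step left them, time stands still between calls to the robot, and variables do not carry over. Pictures are saved under pics/ and viewed, and the job is handed in when it is done.

```bash
ls; mkdir -p pics; python3 - <<'E'
from workcell import bot
import cv2
print(bot.observe())
for n in ("scene","side"):
    f=bot.grab_frame(n); cv2.imwrite(f"pics/{n}0.png",f[:,:,::-1]); print(bot.camera_model(n))
E
```

```text
pics
{'clock': 0.0, 'qpos': array([ 1.06478567,  0.52202648, -0.03631625,  1.60000003,  0.0212328 ,
        1.02114454, -0.11282375]), 'qd': array([ 0.00044229,  0.00202821, -0.00204517, -0.00040594,  0.00116307,
       -0.00034743,  0.00027428]), 'joint_efforts': array([ 5.87083232e-04, -9.27102470e+01,  1.98071145e+00, -3.69927156e+01,
        1.80617021e-02,  8.37930653e-03,  7.81889685e-05]), 'position': array([ 0.26368786, -0.56635943,  0.30332092]), 'tool_rot': array([-3.14040601e+00,  1.20433481e-04,  4.35784350e-01]), 'force': array([0.10532133, 0.06549454, 0.09539057]), 'moment': array([-0.00852143,  0.00171291, -0.03155794]), 'grip_width': 0.08560999059914996}
{'fx': 412.89110706097944, 'fy': 412.89110706097944, 'cx': 252.55211964990195, 'cy': 197.8762748197404, 'k1': -0.11572070622530109, 'R': array([[-0.66391226,  0.7475317 ,  0.02041765],
       [ 0.5141367 ,  0.47611119, -0.71342946],
       [-0.5430322 , -0.4631571 , -0.70042953]]), 't': array([ 0.32787183, -0.2788679 ,  1.41359475])}
{'fx': 355.17520609979056, 'fy': 355.17520609979056, 'cx': 261.8235965111687, 'cy': 193.6794598979687, 'k1': -0.0454894901875225, 'R': array([[-0.70092514, -0.71322659,  0.00343074],
       [-0.50227052,  0.49018102, -0.71235307],
       [ 0.50638747, -0.50102934, -0.70181289]]), 't': array([0.40709981, 0.30284019, 0.63146201])}
```

View pics/scene0.png

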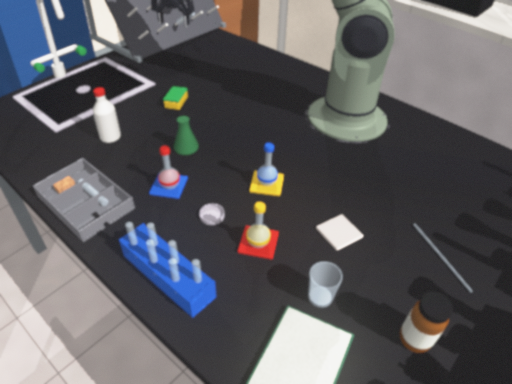

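View pics/side0.png

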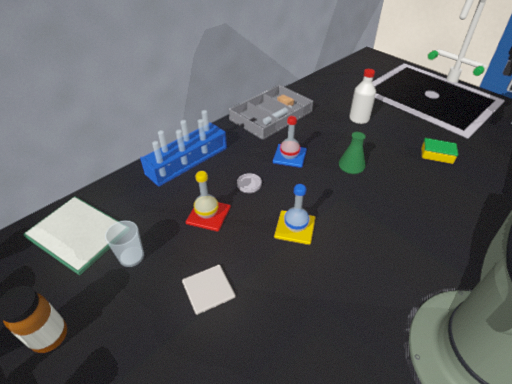

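```bash
cat > h.py <<'E'
import numpy as np, cv2
from workcell import bot
from scipy.optimize import least_squares, minimize
def proj(m,X):
    c=np.atleast_2d(X)@np.array(m['R']).T+np.array(m['t']); s=c[:,:2]/c[:,2:]
    r2=(s**2).sum(1,keepdims=True); s=s*(1+m['k1']*r2)
    return s*[m['fx'],m['fy']]+[m['cx'],m['cy']]
def ray(m,uv):
    d=(np.atleast_2d(uv).astype(float)-[m['cx'],m['cy']])/[m['fx'],m['fy']]; s=d.copy()
    for _ in range(20): s=d/(1+m['k1']*(s**2).sum(1,keepdims=True))
    R=np.array(m['R']); o=-R.T@np.array(m['t'])
    return o,np.c_[s,np.ones(len(s))]@R
def onz(m,uv,z):
    o,d=ray(m,uv); return o+d*((z-o[2])/d[:,2:])
def boxpts(x,y,a,L=.085,h=.01):
    c,s=np.cos(a),np.sin(a); k=L/2
    return np.array([[x+c*i-s*j,y+s*i+c*j,z] for z in(0,h) for i,j in((-k,-k),(k,-k),(k,k),(-k,k))])
def flaskpts(x,y,z0,prof=((0,.02),(.01,.0255),(.024,.0285),(.04,.0225),(.053,.012),(.06,.008),(.108,.008),(.108,.013),(.126,.013))):
    t=np.linspace(0,2*np.pi,24,endpoint=False)
    return [np.c_[x+r*np.cos(t),y+r*np.sin(t),0*t+z0+z] for z,r in prof]
def fill(m,rings):
    S=8; im=np.zeros((384*4,512*4),np.uint8)
    for a,b in zip(rings[:-1],rings[1:]):
        h=cv2.convexHull(proj(m,np.r_[a,b]).astype(np.float32))
        cv2.fillConvexPoly(im,np.round((h+.5)*4).astype(np.int32),255)
    return cv2.resize(im,(512,384),interpolation=cv2.INTER_AREA)/255.
E
python3 - <<'E'
from h import *
import pickle
D={}
for cam in("scene","side"):
    D[cam,'img']=bot.grab_frame(cam); m=bot.camera_model(cam)
    for n in "mat_red mat_blue mat_yellow mat_white flask_red flask_blue flask_yellow beaker conical".split():
        r=bot.silhouettes(cam,n); D[cam,n]=r
        for q in r[:3]:
            u,v,w,h=q['box']; print(cam,n,round(q['conf'],2),np.round(q['box'],1),q['pixels'].sum(), np.round(onz(m,[[u,v]],.01)[0],3))
pickle.dump(D,open('D.pkl','wb'))
E
```

```text
scene mat_red 0.95 [255.8 243.8  43.   36.4] 609 [0.641 0.141 0.01 ]
scene mat_blue 0.73 [183.4 135.5  21.7  35.6] 588 [ 0.466 -0.318  0.01 ]
scene mat_blue 0.71 [168.4 186.8  36.8  26.6] 461 [ 0.653 -0.168  0.01 ]
scene mat_yellow 0.78 [267.1 183.1  33.7  22.1] 430 [0.457 0.021 0.01 ]
scene mat_white 0.75 [337.7 231.1  45.4  31.4] 883 [0.472 0.265 0.01 ]
scene mat_white 0.62 [257.9 223.8  21.3  46.2] 615 [0.589 0.102 0.01 ]
scene flask_red 0.89 [168.5 169.1  21.2  44.9] 483 [ 0.604 -0.226  0.01 ]
scene flask_blue 0.8 [268.5 165.2  22.7  45.7] 512 [ 0.395 -0.026  0.01 ]
scene flask_yellow 0.83 [260.  224.4  22.   47.6] 663 [0.587 0.107 0.01 ]
scene beaker 0.6 [323.7 283.4  27.2  45.8] 1226 [0.624 0.328 0.01 ]
scene conical 0.87 [185.1 134.2  22.3  38.5] 621 [ 0.458 -0.319  0.01 ]
side mat_red 0.79 [209.6 218.2  39.7  31.7] 521 [0.613 0.146 0.01 ]
side mat_blue 0.62 [290.2 154.1  33.8  18.6] 356 [ 0.645 -0.179  0.01 ]
side mat_yellow 0.74 [294.7 227.6  40.4  31.9] 643 [0.449 0.021 0.01 ]
side mat_yellow 0.2 [124.7 245.4  40.9  40. ] 1287 [0.683 0.337 0.01 ]
side mat_white 0.92 [210.8 289.4  51.7  45.6] 1582 [0.459 0.266 0.01 ]
side flask_red 0.76 [291.9 137.8  23.8  46. ] 515 [ 0.696 -0.244  0.01 ]
side flask_blue 0.97 [298.5 209.8  21.7  44.4] 688 [ 0.48  -0.029  0.01 ]
side flask_yellow 0.9 [206.6 195.   21.2  46.4] 687 [0.681 0.102 0.01 ]
side beaker 0.57 [125.  243.2  40.7  46.1] 1205 [0.688 0.333 0.01 ]
side conical 0.74 [351.4 151.2  23.2  41.9] 764 [ 0.527 -0.321  0.01 ]
```

```bash
cat > fit.py <<'E'
from h import *
import pickle
D=pickle.load(open('D.pkl','rb')); M={c:bot.camera_model(c) for c in("scene","side")}
def matim(m,p): return fill(m,[boxpts(*p)[:4],boxpts(*p)[4:]])
def nearest(cam,n,xy):
    best=min(D[cam,n],key=lambda q:np.hypot(*(onz(M[cam],[q['box'][:2]],.01)[0][:2]-xy))); return best['pixels'].astype(float)
out={}
def go(mn,fn,x0,cams):
    def cost(p):
        c=0
        for cam in cams:
            m=M[cam]; mi=matim(m,p[:3]); a=nearest(cam,mn,x0[:2]).copy()
            if fn:
                fi=fill(m,flaskpts(p[3],p[4],.01)); b=D[cam,fn][0]['pixels'].astype(float)
                c+=abs(fi-b).sum()+abs(np.maximum(fi,mi)-np.maximum(a,b)).sum()
            else: c+=abs(mi-a).sum()
        return c
    best=None
    for a in np.arange(0,1.5,.25):
        p=[x0[0],x0[1],a]+([x0[0],x0[1]] if fn else [])
        s=np.array([p]+[[p[j]+((.01 if j!=2 else .2) if j==i else 0) for j in range(len(p))] for i in range(len(p))])
        r=minimize(cost,p,method='Nelder-Mead',options=dict(initial_simplex=s,maxiter=250,xatol=2e-4,fatol=.5))
        if best is None or r.fun<best.fun: best=r
    return best
for mn,fn,x0 in(("mat_red","flask_yellow",(.625,.143)),("mat_blue","flask_red",(.648,-.173)),("mat_yellow","flask_blue",(.453,.021)),("mat_white",None,(.466,.266))):
    for cams in(("scene","side"),("scene",),("side",)):
        r=go(mn,fn,x0,cams); print(mn,fn,cams,np.round(r.x,4),round(r.fun))
        if len(cams)==2: out[mn]=r.x
pickle.dump(out,open('fit.pkl','wb'))
for cam in M:
    im=cv2.resize(D[cam,'img'][:,:,::-1],None,fx=3,fy=3,interpolation=cv2.INTER_CUBIC)
    def dr(f,col):
        cs,_=cv2.findContours((cv2.resize(f,None,fx=3,fy=3)>.5).astype(np.uint8),0,2); cv2.drawContours(im,cs,-1,col,1)
    for k,p in out.items():
        dr(matim(M[cam],p[:3]),(0,255,0))
        if len(p)>3: dr(fill(M[cam],flaskpts(p[3],p[4],.01)),(255,0,255))
    y,x=(400,400) if cam=="scene" else (300,500)
    cv2.imwrite(f'pics/fit_{cam}.png',im[y:y+600,x:x+750])
E
python3 fit.py
```

```text
mat_red flask_yellow ('scene', 'side') [0.6285 0.1366 0.5285 0.6328 0.1395] 427
mat_red flask_yellow ('scene',) [0.6269 0.136  0.5243 0.6311 0.1386] 129
mat_red flask_yellow ('side',) [0.6357 0.136  0.4872 0.6342 0.1388] 210
mat_blue flask_red ('scene', 'side') [ 0.6475 -0.18    0.562   0.6449 -0.1734] 321
mat_blue flask_red ('scene',) [ 0.6443 -0.1815  0.566   0.6448 -0.1726] 155
mat_blue flask_red ('side',) [ 0.6495 -0.1811  2.1265  0.6466 -0.1753] 116
mat_yellow flask_blue ('scene', 'side') [0.4539 0.0151 0.5562 0.4528 0.0141] 361
mat_yellow flask_blue ('scene',) [0.4487 0.0119 0.5665 0.4499 0.0123] 147
mat_yellow flask_blue ('side',) [0.4547 0.014  0.5501 0.4538 0.0132] 154
mat_white None ('scene', 'side') [0.4678 0.2664 1.2646] 185
mat_white None ('scene',) [0.4662 0.2642 1.2877] 101
mat_white None ('side',) [ 0.4684  0.2667 -0.3243] 72
```

View pics/fit_scene.png

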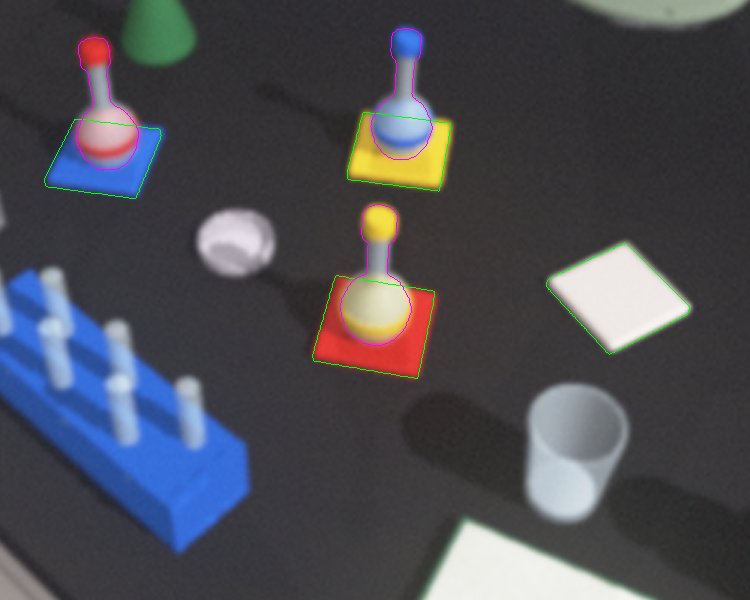

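View pics/fit_side.png

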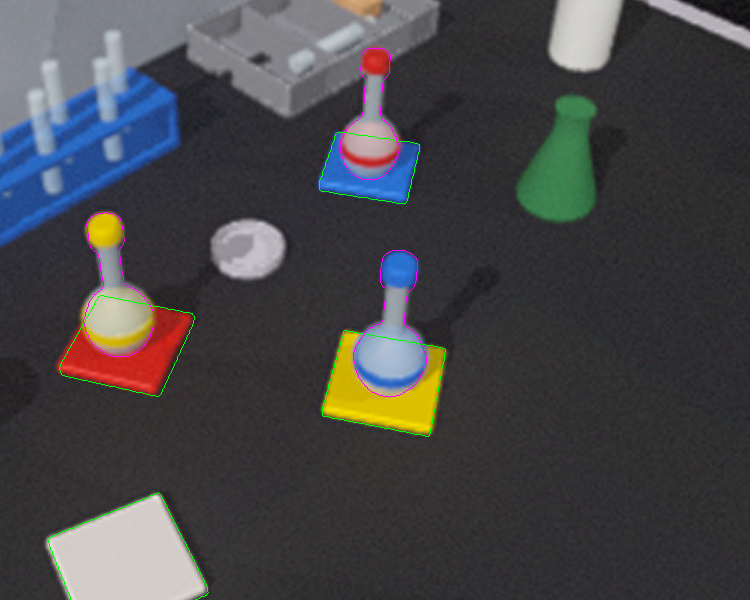

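```bash
python3 -m crank '{"travel":[[2.3,4.4,0],[4.6,8.8,0],[6.9,13.2,0],[9.2,17.6,0],[11.5,22,0],[13.8,26.4,0],[16.1,30.8,0],[18.4,35.2,0]],"rot":[[0,0,0],[0,0,0],[0,0,0],[0,0,0],[0,0,0],[0,0,0],[0,0,0],[0,0,0]]}' 1 40; python3 -m crank '{"travel":[[2.3,4.4,0],[4.6,8.8,0],[6.9,13.2,0],[9.2,17.6,0],[11.5,22,0],[13.8,26.4,0],[16.1,30.8,0],[18.5,35.5,0]],"rot":[[0,0,0],[0,0,0],[0,0,0],[0,0,0],[0,0,0],[0,0,0],[0,0,0],[0,0,0]]}'
```

```text
clock: 1.9
position: [0.4484, -0.2128, 0.3042]
tool_rot: [3.141, -0.0, 0.436]
force: [1.6, -1.2, -0.4]
grip_width: 0.0853
clock: 2.7
position: [0.6322, 0.1398, 0.304]
tool_rot: [3.141, -0.0, 0.436]
force: [1.1, -1.0, 0.0]
grip_width: 0.0854
```

```bash
python3 - <<'E'
from h import *
import pickle
m=bot.camera_model("wrist"); print(bot.observe()['position'],m)
f=bot.grab_frame("wrist"); g=f[:,:,::-1].copy()
o=pickle.load(open('fit.pkl','rb'))
for k,p in o.items():
    q=proj(m,boxpts(*p[:3])[4:]); cv2.polylines(g,[np.round(q).astype(np.int32)],True,(0,255,0))
    if len(p)>3:
        for r in flaskpts(p[3],p[4],.01)[::2]: 
            if np.all((r@np.array(m['R']).T+m['t'])[:,2]>.05): cv2.polylines(g,[np.round(proj(m,r)).astype(np.int32)],True,(255,0,255))
cv2.imwrite("pics/w1.png",g)
E
```

```text
[0.63224991 0.13976089 0.30397622] {'fx': 297.0833106640833, 'fy': 297.0833106640833, 'cx': 257.2176152446566, 'cy': 196.87334287344768, 'k1': -0.056856156139789366, 'R': array([[ 4.22322590e-01, -9.06445578e-01, -2.08668907e-04],
       [-8.75708678e-01, -4.08061361e-01,  2.58108963e-01],
       [-2.34046878e-01, -1.08822513e-01, -9.66115790e-01]]), 't': array([-0.13936249,  0.57545934,  0.54138338])}
```

View pics/w1.png

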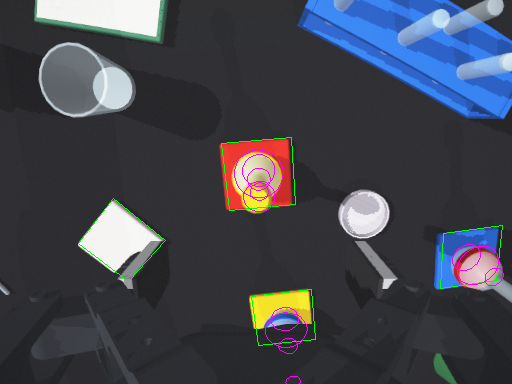

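```bash
python3 -m crank '{"travel":[[0,0,-4],[0,0,-8],[0,0,-11],[0,0,-13],[0,0,-14.5],[0,0,-15.4],[0,0,-15.4]],"rot":[[0,0,0],[0,0,0],[0,0,0],[0,0,0],[0,0,0],[0,0,0],[0,0,0]]}' 
python3 - <<'E'
from h import *
f=bot.grab_frame("wrist"); cv2.imwrite("pics/w2.png",f[:,:,::-1])
f=bot.grab_frame("side"); cv2.imwrite("pics/s2.png",cv2.resize(f[120:300,100:340,::-1],None,fx=3,fy=3))
E
```

```text
clock: 3.45
position: [0.6313, 0.1379, 0.1492]
tool_rot: [-3.141, 0.001, 0.436]
force: [-1.2, 0.2, 0.5]
grip_width: 0.0856
```

View pics/w2.png

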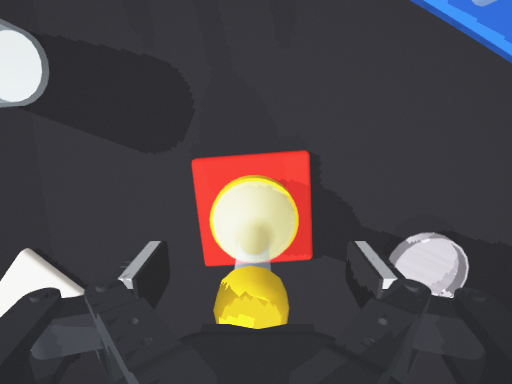

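View pics/s2.png

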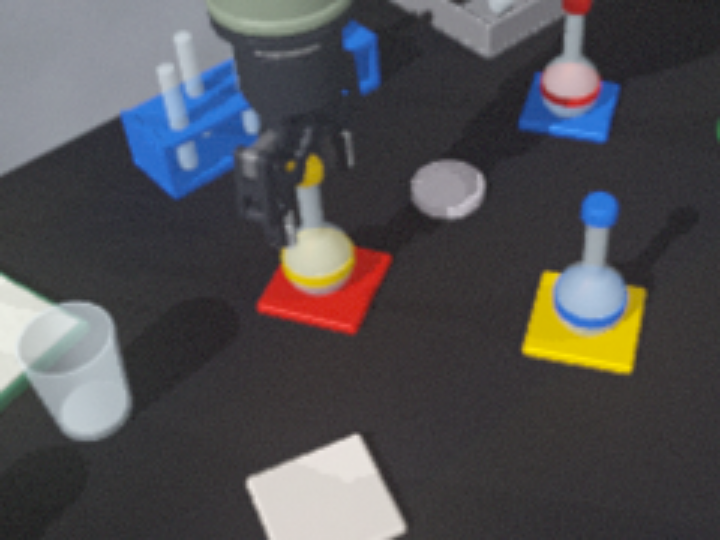

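```bash
python3 -m crank '{"travel":[[0,0,0],[0,0,0],[0,0,0],[0,0,0],[0,0,0],[0,0,0],[0,0,0],[0,0,0]],"rot":[[0,0,0],[0,0,0],[0,0,0],[0,0,0],[0,0,0],[0,0,0],[0,0,0],[0,0,0]]}' -1 30
python3 - <<'E'
from h import *
f=bot.grab_frame("wrist"); cv2.imwrite("pics/w3.png",f[:,:,::-1])
E
```

```text
clock: 4.35
position: [0.6317, 0.138, 0.1501]
tool_rot: [-3.142, -0.0, 0.436]
force: [0.4, 0.3, 4.3]
grip_width: 0.0207
```

View pics/w3.png

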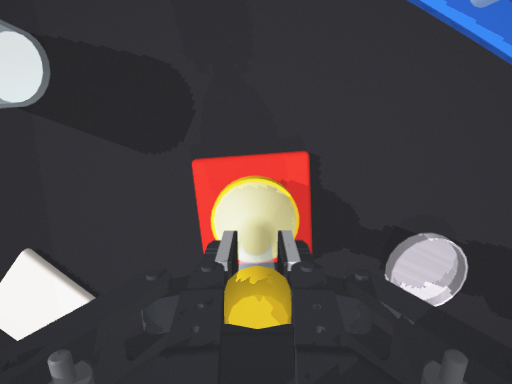

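```bash
python3 -m crank '{"travel":[[0,0,0],[0,0,0],[0,0,0],[0,0,0]],"rot":[[0,0,0],[0,0,0],[0,0,0],[0,0,0]]}' -1 30
```

```text
clock: 4.8
position: [0.6317, 0.138, 0.1501]
tool_rot: [-3.142, -0.0, 0.436]
force: [-0.1, 1.0, 5.7]
grip_width: 0.0208
```

```bash
python3 -m crank '{"travel":[[0,0,0.4],[0,0,0.9],[0,0,1.5],[0,0,1.5]],"rot":[[0,0,0],[0,0,0],[0,0,0],[0,0,0]]}'
python3 - <<'E'
from h import *
f=bot.grab_frame("side"); cv2.imwrite("pics/s3.png",cv2.resize(f[140:260,140:300,::-1],None,fx=5,fy=5,interpolation=cv2.INTER_CUBIC))
E
```

```text
clock: 5.2
position: [0.6319, 0.138, 0.1659]
tool_rot: [3.141, -0.001, 0.436]
force: [0.2, -0.6, -0.5]
grip_width: 0.0206
```

View pics/s3.png

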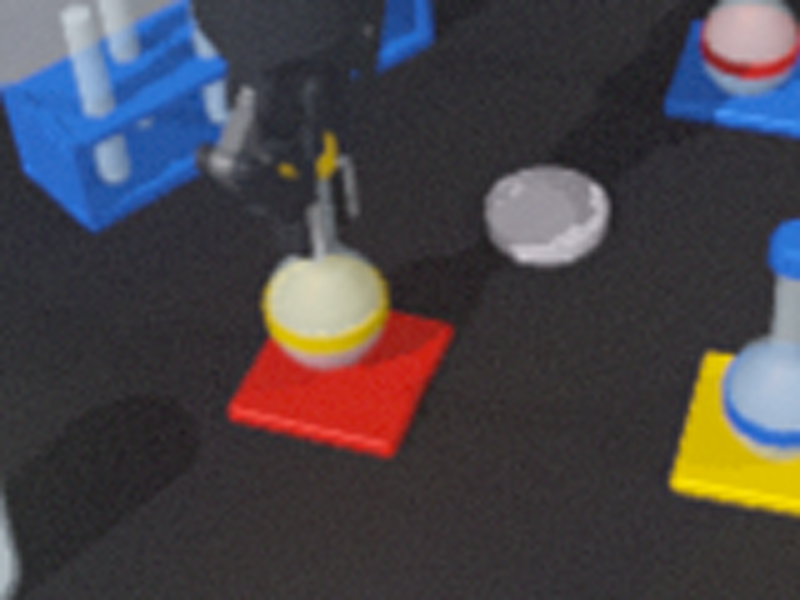

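```bash
python3 -m crank '{"travel":[[0,0,2],[-0.8,0.6,4],[-3.2,2.5,5],[-5.9,4.6,5],[-8.6,6.7,5],[-11.3,8.9,5],[-13.9,10.9,5],[-15.6,12.2,5]],"rot":[[0,0,0],[0,0,0],[0,0,0],[0,0,0],[0,0,0],[0,0,0],[0,0,0],[0,0,0]]}'
python3 -m crank '{"travel":[[-0.8,0.65,0],[-0.8,0.65,-0.5],[-0.8,0.65,-2],[-0.8,0.65,-3.5],[-0.8,0.65,-4.5],[-0.8,0.65,-5.3],[-0.8,0.65,-5.3]],"rot":[[0,0,0],[0,0,0],[0,0,0],[0,0,0],[0,0,0],[0,0,0],[0,0,0]]}'
python3 - <<'E'
from h import *
import pickle
o=pickle.load(open('fit.pkl','rb'))
m=bot.camera_model("wrist"); g=bot.grab_frame("wrist")[:,:,::-1].copy()
cv2.polylines(g,[np.round(proj(m,boxpts(*o['mat_white'])[4:])).astype(np.int32)],True,(0,255,0))
f=bot.grab_frame("side"); 
cv2.imwrite("pics/w4.png",np.hstack([g[:,60:460],cv2.resize(f[220:316,150:250,::-1],(400,384),interpolation=cv2.INTER_CUBIC)]))
E
```

```text
clock: 6.05
position: [0.4736, 0.2614, 0.2149]
tool_rot: [-3.141, 0.0, 0.438]
force: [0.8, -0.6, -0.3]
grip_width: 0.0205
clock: 6.75
position: [0.4676, 0.2659, 0.1609]
tool_rot: [3.141, 0.001, 0.435]
force: [-0.8, -0.4, -1.1]
grip_width: 0.0205
```

View pics/w4.png

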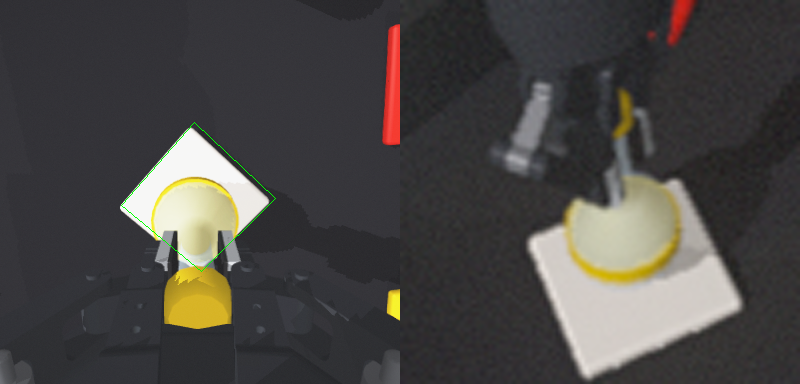

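```bash
python3 -m crank '{"travel":[[0,0,-0.4],[0,0,-0.7],[0,0,-0.9],[0,0,-1.05],[0,0,-1.05]],"rot":[[0,0,0],[0,0,0],[0,0,0],[0,0,0],[0,0,0]]}'
```

```text
clock: 7.35
position: [0.4675, 0.2664, 0.1513]
tool_rot: [3.142, 0.0, 0.436]
force: [-0.3, -0.1, -0.3]
grip_width: 0.0204
```

```bash
python3 -m crank '{"travel":[[0,0,-0.05],[0,0,-0.1],[0,0,-0.15],[0,0,-0.15]],"rot":[[0,0,0],[0,0,0],[0,0,0],[0,0,0]]}'
```

```text
clock: 7.75
position: [0.4677, 0.2666, 0.1501]
tool_rot: [-3.141, -0.001, 0.436]
force: [-0.8, 0.8, 2.5]
grip_width: 0.0206
```

```bash
python3 -m crank '{"travel":[[0,0,0],[0,0,0],[0,0,0],[0,0,0],[0,0,0],[0,0,0],[0,0,0],[0,0,0]],"rot":[[0,0,0],[0,0,0],[0,0,0],[0,0,0],[0,0,0],[0,0,0],[0,0,0],[0,0,0]]}' 1
python3 - <<'E'
from h import *
g=bot.grab_frame("wrist")[:,:,::-1]
f=bot.grab_frame("side"); 
cv2.imwrite("pics/w5.png",np.hstack([g[:,60:460],cv2.resize(f[220:316,150:250,::-1],(400,384),interpolation=cv2.INTER_CUBIC)]))
E
```

```text
clock: 8.55
position: [0.4675, 0.2665, 0.1499]
tool_rot: [-3.142, 0.0, 0.436]
force: [0.2, 0.6, 0.5]
grip_width: 0.0856
```

View pics/w5.png

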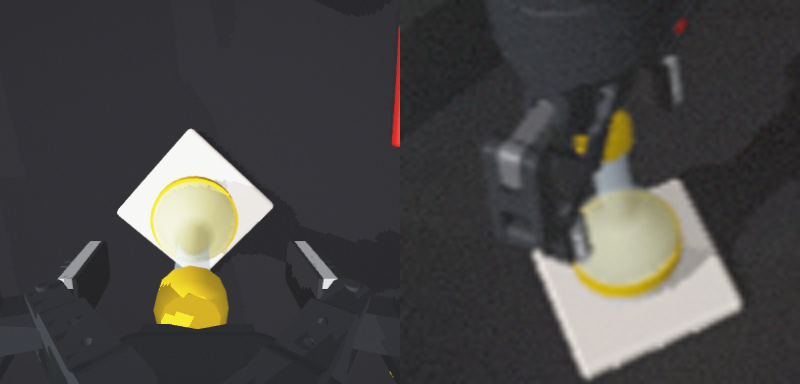

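```bash
python3 -m crank '{"travel":[[0,0,2],[0,0,6],[0,0,11],[0,0,15],[1.8,-4.4,15.5],[3.6,-8.8,15.5],[5.4,-13.2,15.5],[7.2,-17.6,15.5]],"rot":[[0,0,0],[0,0,0],[0,0,0],[0,0,0],[0,0,0],[0,0,0],[0,0,0],[0,0,0]]}'
python3 -m crank '{"travel":[[1.8,-4.4,0],[3.6,-8.8,0],[5.4,-13.2,0],[7.2,-17.6,0],[9,-22,0],[10.5,-26.4,0],[10.5,-26.4,0]],"rot":[[0,0,0],[0,0,0],[0,0,0],[0,0,0],[0,0,0],[0,0,0],[0,0,0]]}'
cat > look.py <<'E'
import sys
from h import *
import pickle
o=pickle.load(open('fit.pkl','rb'))
S=bot.observe(); m=bot.camera_model("wrist"); f=bot.grab_frame("wrist"); print(S['position'])
hsv=cv2.cvtColor(f,cv2.COLOR_RGB2HSV)
g=f[:,:,::-1].copy()
for k,p in o.items():
    c=(boxpts(*p[:3])[:4].mean(0)@m['R'].T+m['t'])
    if c[2]<.05: continue
    q=proj(m,boxpts(*p[:3])[4:]); cv2.polylines(g,[np.round(q).astype(np.int32)],True,(0,255,0))
    if len(p)>3: q=proj(m,[[p[3],p[4],.034],[p[3],p[4],.136]]); [cv2.circle(g,tuple(np.round(x).astype(int)),3,(255,0,255),1) for x in q if abs(x).max()<2000]
cv2.imwrite(f"pics/{sys.argv[1]}.png",g)
for n in sys.argv[2:]:
    for r in bot.silhouettes("wrist",n)[:2]:
        u,v,w,h=r['box']; cs,_=cv2.findContours(r['pixels'].astype(np.uint8),0,2)
        q=max(cs,key=cv2.contourArea)[:,0].astype(float); P=onz(m,q,.01)[:,:2]
        R=cv2.minAreaRect((P*1000).astype(np.float32)); print(n,round(r['conf'],2),np.round(r['box']),'rect on z=.01 mm',np.round(R[0],1),np.round(R[1],1),round(R[2],1))
E
python3 look.py w6 mat_red mat_blue mat_yellow flask_red
```

```text
clock: 9.45
position: [0.5399, 0.0886, 0.3052]
tool_rot: [3.141, -0.0, 0.436]
force: [1.7, 0.1, 0.6]
grip_width: 0.0854
clock: 10.15
position: [0.6446, -0.1806, 0.3041]
tool_rot: [3.139, 0.002, 0.429]
force: [-1.2, 0.5, 0.0]
grip_width: 0.0851
[ 0.64460997 -0.1806173   0.30406743]
mat_red 0.62 [27. 76. 53. 74.] rect on z=.01 mm [631.3 128.2] [84.9 71.9] 28.6
mat_blue 0.9 [256. 172.  75.  72.] rect on z=.01 mm [ 642.8 -177.4] [84.5 84.8] 31.6
mat_blue 0.41 [ 42. 263.  81.  72.] rect on z=.01 mm [394.5  56.1] [ 62.1 174.6] 51.0
mat_yellow 0.7 [ 66. 238.  75.  60.] rect on z=.01 mm [451.9  14. ] [85.8 88.1] 32.6
flask_red 0.62 [251. 179.  52.  62.] rect on z=.01 mm [ 629.5 -176.9] [76.8 60.9] 14.3
```

View pics/w6.png

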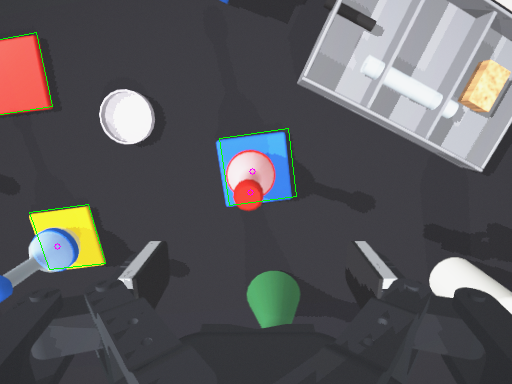

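```bash
python3 look.py w7 mat_blue flask_red
```

```text
[ 0.64452548 -0.1722236   0.30497589]
mat_blue 0.79 [261. 173.  74.  72.] rect on z=.01 mm [ 643.6 -176.9] [84.1 84.6] 31.9
flask_red 0.67 [259. 182.  51.  60.] rect on z=.01 mm [ 632.  -181.4] [72.4 61.2] 50.2
```

View pics/w7.png

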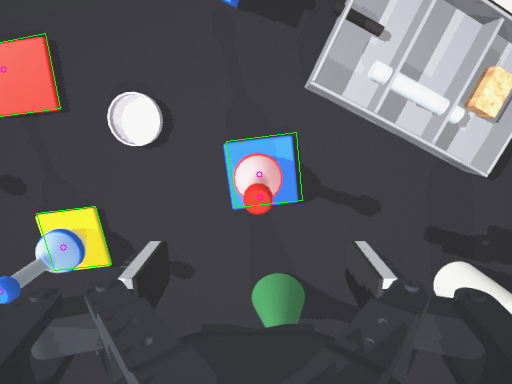

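```bash
python3 -m crank '{"travel":[[0,0,-4],[0,0,-8],[0,0,-11],[0,0,-13],[0,0,-14.5],[0,0,-15.4],[0,0,-15.4]],"rot":[[0,0,0],[0,0,0],[0,0,0],[0,0,0],[0,0,0],[0,0,0],[0,0,0]]}' 
python3 - <<'E'
from h import *
f=bot.grab_frame("wrist"); cv2.imwrite("pics/w8.png",f[:,:,::-1])
E
```

```text
clock: 11.25
position: [0.6444, -0.1733, 0.1503]
tool_rot: [-3.141, 0.001, 0.436]
force: [-0.7, -0.2, 0.2]
grip_width: 0.0856
```

View pics/w8.png

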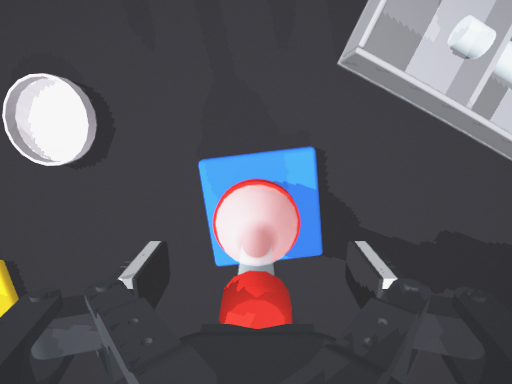

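```bash
python3 -m crank '{"travel":[[0,0,0],[0,0,0],[0,0,0],[0,0,0],[0,0,0],[0,0,0],[0,0,0],[0,0,0]],"rot":[[0,0,0],[0,0,0],[0,0,0],[0,0,0],[0,0,0],[0,0,0],[0,0,0],[0,0,0]]}' -1 30
python3 -m crank '{"travel":[[0,0,0],[0,0,0],[0,0,0],[0,0,0.5],[0,0,2],[0,0,4.5],[0,0,7],[0,0,9]],"rot":[[0,0,0],[0,0,0],[0,0,0],[0,0,0],[0,0,0],[0,0,0],[0,0,0],[0,0,0]]}'
```

```text
clock: 12.1
position: [0.6447, -0.1735, 0.1512]
tool_rot: [3.141, -0.0, 0.436]
force: [-0.5, 0.9, 5.8]
grip_width: 0.0211
clock: 12.9
position: [0.6447, -0.1737, 0.2435]
tool_rot: [3.141, -0.001, 0.436]
force: [-0.0, -0.0, -0.8]
grip_width: 0.0211
```

```bash
python3 -m crank '{"travel":[[-0.1,2,0],[-0.3,6,0],[-0.5,10.5,0],[-0.8,15,0],[-1,19.5,0],[-1.3,24,0],[-1.5,28,0],[-1.6,30.5,0]],"rot":[[0,0,0],[0,0,0],[0,0,0],[0,0,0],[0,0,0],[0,0,0],[0,0,0],[0,0,0]]}'
python3 -m crank '{"travel":[[0,0.5,0],[0,0.5,0],[0,0.5,0]],"rot":[[0,0,0],[0,0,0],[0,0,0]]}'
python3 look.py w9 mat_red flask_red
```

```text
clock: 13.7
position: [0.6279, 0.1352, 0.2421]
tool_rot: [-3.141, -0.001, 0.439]
force: [0.5, 0.0, -0.3]
grip_width: 0.0208
clock: 14.0
position: [0.6288, 0.1351, 0.2414]
tool_rot: [3.141, -0.0, 0.435]
force: [0.2, 0.3, -1.2]
grip_width: 0.0214
[0.62876836 0.13508299 0.24137807]
mat_red 0.75 [254. 171.  91.  61.] rect on z=.01 mm [635.1 143.9] [66.3 84.5] 29.2
flask_red 0.87 [256. 252.  88. 148.] rect on z=.01 mm [546.5 100.4] [183.4  94. ] 22.6
```

View pics/w9.png

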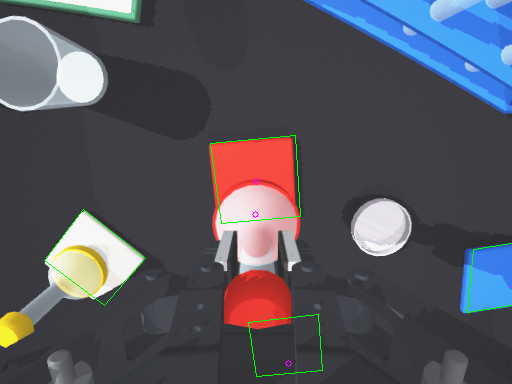

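```bash
python3 -m crank '{"travel":[[-0.1,0.2,-1],[-0.1,0.2,-3],[-0.1,0.2,-5],[-0.1,0.2,-6.5],[-0.1,0.2,-7.5],[-0.1,0.2,-8],[-0.1,0.2,-8.4],[-0.1,0.2,-8.7]],"rot":[[0,0,0],[0,0,0],[0,0,0],[0,0,0],[0,0,0],[0,0,0],[0,0,0],[0,0,0]]}'
python3 -m crank '{"travel":[[0,0,0],[0,0,-0.1],[0,0,-0.2],[0,0,-0.3],[0,0,-0.35],[0,0,-0.35]],"rot":[[0,0,0],[0,0,0],[0,0,0],[0,0,0],[0,0,0],[0,0,0]]}'
```

```text
clock: 14.95
position: [0.6278, 0.1385, 0.1541]
tool_rot: [3.141, -0.001, 0.436]
force: [0.1, -0.8, -1.8]
grip_width: 0.0205
clock: 15.55
position: [0.628, 0.1388, 0.1512]
tool_rot: [3.142, -0.002, 0.436]
force: [-1.6, 0.8, 7.4]
grip_width: 0.0207
```

```bash
python3 - <<'E'
from h import *
g=bot.grab_frame("wrist")[:,:,::-1]
f=bot.grab_frame("side"); 
cv2.imwrite("pics/w10.png",np.hstack([g[:,60:460],cv2.resize(f[150:246,150:250,::-1],(400,384),interpolation=cv2.INTER_CUBIC)]))
E
```

```text
(no output)
```

View pics/w10.png

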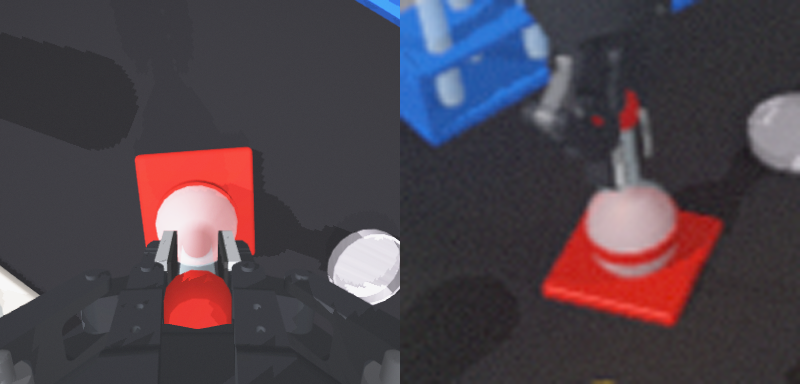

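```bash
python3 -m crank '{"travel":[[0,0,0],[0,0,0],[0,0,0],[0,0,0],[0,0,0],[0,0,0],[0,0,0],[0,0,0]],"rot":[[0,0,0],[0,0,0],[0,0,0],[0,0,0],[0,0,0],[0,0,0],[0,0,0],[0,0,0]]}' 1
python3 -m crank '{"travel":[[0,0,2],[0,0,6],[0,0,11],[0,0,15.4],[0,0,15.4]],"rot":[[0,0,0],[0,0,0],[0,0,0],[0,0,0],[0,0,0]]}'
python3 look.py w11 mat_red flask_red
```

```text
clock: 16.45
position: [0.6275, 0.1384, 0.1504]
tool_rot: [-3.142, 0.0, 0.436]
force: [-0.1, 0.1, -0.3]
grip_width: 0.0856
clock: 16.95
position: [0.6293, 0.1389, 0.3107]
tool_rot: [3.14, -0.009, 0.435]
force: [0.7, -0.1, -0.9]
grip_width: 0.0856
[0.62927551 0.13889952 0.31073939]
mat_red 0.75 [257. 175.  74.  62.] rect on z=.01 mm [627.2 139.3] [84.7 84.2] 29.2
mat_red 0.7 [ 95. 262.  84.  72.] rect on z=.01 mm [413.5 293.4] [ 54.  150.8] 67.2
```

View pics/w11.png

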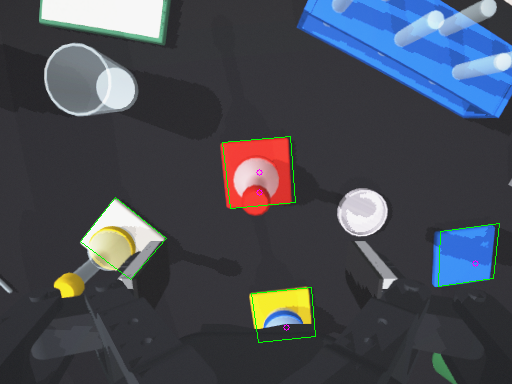

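```bash
python3 -m crank '{"travel":[[-3.5,-2.5,0],[-7,-5,0],[-10.5,-7.5,0],[-14,-10,0],[-17.5,-12.4,0],[-17.5,-12.4,0],[-17.5,-12.4,0]],"rot":[[0,0,0],[0,0,0],[0,0,0],[0,0,0],[0,0,0],[0,0,0],[0,0,0]]}'
python3 look.py w12 mat_yellow flask_blue
```

```text
clock: 17.8
position: [0.4521, 0.014, 0.304]
tool_rot: [-3.141, 0.001, 0.435]
force: [-0.1, 0.2, 0.1]
grip_width: 0.0854
[0.45206169 0.01401427 0.30395099]
mat_yellow 0.96 [255. 171.  72.  72.] rect on z=.01 mm [450.   16.1] [83.3 84.8] 31.9
mat_yellow 0.49 [42. 66. 83. 58.] rect on z=.01 mm [455.8 300.6] [ 62.  104.1] 22.3
flask_blue 0.61 [258. 181.  50.  61.] rect on z=.01 mm [439.   8.] [76.6 60. ] 45.3
```

View pics/w12.png

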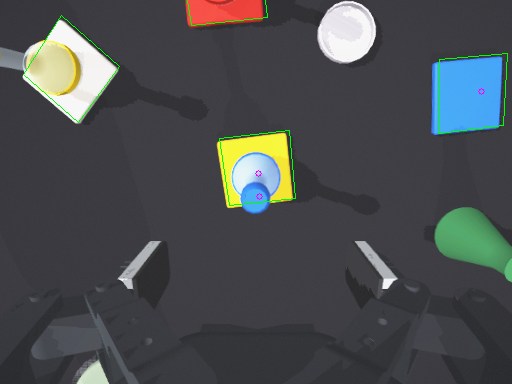

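```bash
python3 -m crank '{"travel":[[0,0.2,-4],[0,0.2,-8],[0,0.2,-11],[0,0.2,-13],[0,0.2,-14.5],[0,0.2,-15.4],[0,0.2,-15.4]],"rot":[[0,0,0],[0,0,0],[0,0,0],[0,0,0],[0,0,0],[0,0,0],[0,0,0]]}' 
python3 - <<'E'
from h import *
f=bot.grab_frame("wrist"); cv2.imwrite("pics/w13.png",f[:,:,::-1])
E
```

```text
clock: 18.65
position: [0.4524, 0.0168, 0.1493]
tool_rot: [-3.141, 0.002, 0.437]
force: [0.7, 0.8, 1.3]
grip_width: 0.0854
```

View pics/w13.png

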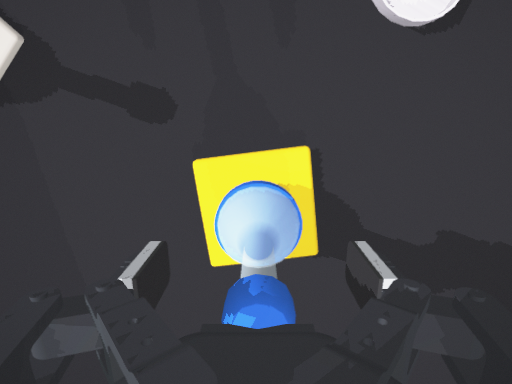

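```bash
python3 -m crank '{"travel":[[0,0,0],[0,0,0],[0,0,0],[0,0,0],[0,0,0],[0,0,0],[0,0,0],[0,0,0]],"rot":[[0,0,0],[0,0,0],[0,0,0],[0,0,0],[0,0,0],[0,0,0],[0,0,0],[0,0,0]]}' -1 30
python3 -m crank '{"travel":[[0,0,0],[0,0,0],[0,0,0],[0,0,0.5],[0,0,2],[0,0,4.5],[0,0,7],[0,0,9]],"rot":[[0,0,0],[0,0,0],[0,0,0],[0,0,0],[0,0,0],[0,0,0],[0,0,0],[0,0,0]]}'
```

```text
clock: 19.5
position: [0.4528, 0.0165, 0.1507]
tool_rot: [3.141, -0.001, 0.436]
force: [-0.3, 0.5, 5.8]
grip_width: 0.0208
clock: 20.3
position: [0.4525, 0.0164, 0.242]
tool_rot: [3.141, -0.001, 0.436]
force: [0.6, 0.1, -0.3]
grip_width: 0.0207
```

Target (0.6435, -0.177): shift (+19.1, -19.35).

```bash
python3 -m crank '{"travel":[[1,-1,0],[3.5,-3.5,0],[6.5,-6.6,0],[9.5,-9.6,0],[12.5,-12.7,0],[15.5,-15.7,0],[17.7,-17.9,0],[19.1,-19.35,0]],"rot":[[0,0,0],[0,0,0],[0,0,0],[0,0,0],[0,0,0],[0,0,0],[0,0,0],[0,0,0]]}'
python3 -m crank '{"travel":[[0,0,0],[0,0,0],[0,0,0]],"rot":[[0,0,0],[0,0,0],[0,0,0]]}'
python3 look.py w14 mat_blue
```

```text
clock: 21.1
position: [0.6444, -0.1799, 0.239]
tool_rot: [3.142, 0.001, 0.434]
force: [-0.7, 0.0, -0.9]
grip_width: 0.0208
clock: 21.4
position: [0.6431, -0.1766, 0.24]
tool_rot: [-3.141, 0.001, 0.436]
force: [-0.5, 0.3, -1.5]
grip_width: 0.0207
[ 0.64311416 -0.17659545  0.23996308]
```

View pics/w14.png

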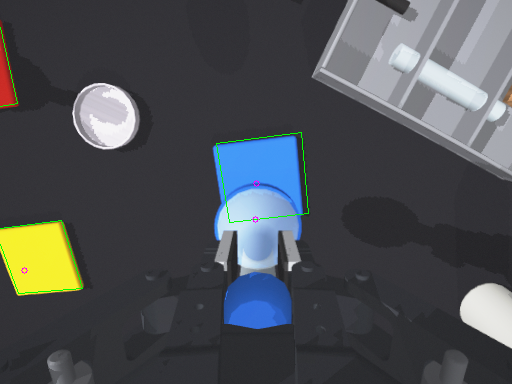

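```bash
python3 -m crank '{"travel":[[0,0,-1],[0,0,-3],[0,0,-5],[0,0,-6.5],[0,0,-7.5],[0,0,-8],[0,0,-8.4],[0,0,-8.7]],"rot":[[0,0,0],[0,0,0],[0,0,0],[0,0,0],[0,0,0],[0,0,0],[0,0,0],[0,0,0]]}'
python3 -m crank '{"travel":[[0,0,0],[0,0,-0.1],[0,0,-0.2],[0,0,-0.25],[0,0,-0.3],[0,0,-0.3]],"rot":[[0,0,0],[0,0,0],[0,0,0],[0,0,0],[0,0,0],[0,0,0]]}'
```

```text
clock: 22.3
position: [0.6438, -0.1771, 0.1536]
tool_rot: [3.141, -0.001, 0.436]
force: [-0.1, 0.4, 0.1]
grip_width: 0.0207
clock: 22.9
position: [0.6439, -0.1773, 0.1511]
tool_rot: [3.141, -0.001, 0.436]
force: [-1.8, -0.1, 6.7]
grip_width: 0.0212
```

Contact felt; release and rise.

```bash
python3 -m crank '{"travel":[[0,0,0],[0,0,0],[0,0,0],[0,0,0],[0,0,0],[0,0,0],[0,0,0],[0,0,0]],"rot":[[0,0,0],[0,0,0],[0,0,0],[0,0,0],[0,0,0],[0,0,0],[0,0,0],[0,0,0]]}' 1
python3 -m crank '{"travel":[[0,0,2],[0,0,6],[0,0,11],[0,0,15.4],[0,0,15.4],[0,0,15.4]],"rot":[[0,0,0],[0,0,0],[0,0,0],[0,0,0],[0,0,0],[0,0,0]]}'
python3 look.py w15 mat_blue flask_blue
```

```text
clock: 23.7
position: [0.6436, -0.1771, 0.1504]
tool_rot: [3.142, -0.0, 0.436]
force: [-1.1, 0.6, 0.8]
grip_width: 0.085
clock: 24.3
position: [0.6437, -0.1771, 0.3055]
tool_rot: [3.14, -0.002, 0.436]
force: [-0.5, -0.3, -0.7]
grip_width: 0.0854
[ 0.64370757 -0.17712708  0.30548326]
mat_blue 0.92 [256. 171.  74.  72.] rect on z=.01 mm [ 643.6 -176.7] [87.1 85.4] 32.2
flask_blue 0.8 [260. 186.  50.  61.] rect on z=.01 mm [ 627.9 -187.7] [76.8 58.9] 45.9
```

View pics/w15.png

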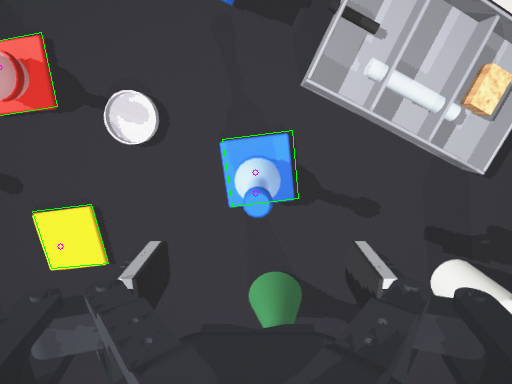

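```bash
python3 -m crank '{"travel":[[-1.8,4.4,0],[-3.6,8.8,0],[-5.4,13.2,0],[-7.2,17.6,0],[-9,22,0],[-10.6,26.4,0],[-12.3,30.8,0],[-14,35.2,0]],"rot":[[0,0,0],[0,0,0],[0,0,0],[0,0,0],[0,0,0],[0,0,0],[0,0,0],[0,0,0]]}'
python3 -m crank '{"travel":[[-1.8,4.5,0],[-3.6,9.1,0],[-3.6,9.1,0],[-3.6,9.1,0],[-3.6,9.1,0]],"rot":[[0,0,0],[0,0,0],[0,0,0],[0,0,0],[0,0,0]]}'
python3 look.py w16 mat_white flask_yellow
```

```text
clock: 25.25
position: [0.5023, 0.1764, 0.3036]
tool_rot: [-3.142, 0.001, 0.436]
force: [1.2, 1.1, 0.6]
grip_width: 0.0849
clock: 25.75
position: [0.4678, 0.265, 0.3037]
tool_rot: [3.141, 0.001, 0.435]
force: [0.1, 0.4, -0.1]
grip_width: 0.0851
[0.46779263 0.26501944 0.30373932]
mat_white 0.86 [254. 170.  94.  91.] rect on z=.01 mm [465.2 267.8] [85.4 84.3] 73.7
flask_yellow 0.86 [253. 179.  52.  61.] rect on z=.01 mm [457.  262.8] [74.9 61. ] 46.2
flask_yellow 0.25 [414. 256.  64.  59.] rect on z=.01 mm [450.8  19.5] [87.3 86.8] 31.8
```

View pics/w16.png

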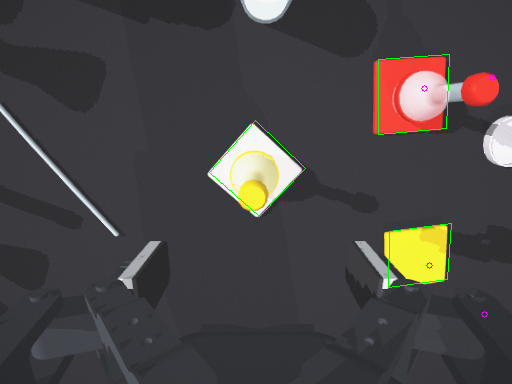

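```bash
python3 -m crank '{"travel":[[-0.1,0.2,-4],[-0.1,0.2,-8],[-0.1,0.2,-11],[-0.1,0.2,-13],[-0.1,0.2,-14.5],[-0.1,0.2,-15.4],[-0.1,0.2,-15.4]],"rot":[[0,0,0],[0,0,0],[0,0,0],[0,0,0],[0,0,0],[0,0,0],[0,0,0]]}' 
python3 - <<'E'
from h import *
f=bot.grab_frame("wrist"); cv2.imwrite("pics/w17.png",f[:,:,::-1])
E
```

```text
clock: 26.6
position: [0.4665, 0.2673, 0.1496]
tool_rot: [3.141, 0.001, 0.435]
force: [0.4, -0.2, 1.8]
grip_width: 0.0853
```

View pics/w17.png

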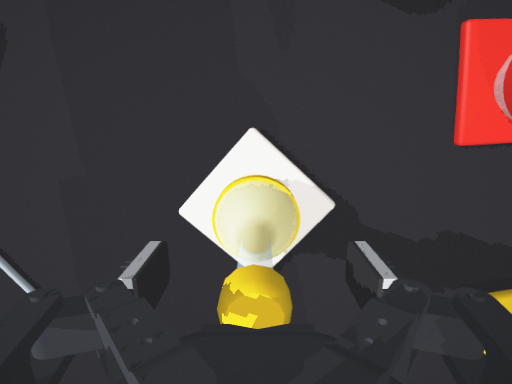

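```bash
python3 -m crank '{"travel":[[0,0,0],[0,0,0],[0,0,0],[0,0,0],[0,0,0],[0,0,0],[0,0,0],[0,0,0]],"rot":[[0,0,0],[0,0,0],[0,0,0],[0,0,0],[0,0,0],[0,0,0],[0,0,0],[0,0,0]]}' -1 30
python3 -m crank '{"travel":[[0,0,0],[0,0,0],[0,0,0],[0,0,0.5],[0,0,2],[0,0,4.5],[0,0,7],[0,0,9]],"rot":[[0,0,0],[0,0,0],[0,0,0],[0,0,0],[0,0,0],[0,0,0],[0,0,0],[0,0,0]]}'
```

```text
clock: 27.45
position: [0.4667, 0.2682, 0.1507]
tool_rot: [-3.141, -0.001, 0.436]
force: [-1.4, 0.3, 5.9]
grip_width: 0.0207
clock: 28.25
position: [0.4665, 0.2679, 0.2419]
tool_rot: [-3.142, -0.0, 0.436]
force: [-0.2, 0.1, -1.0]
grip_width: 0.0208
```

```bash
python3 -m crank '{"travel":[[-0.1,-1.5,0],[-0.3,-5,0],[-0.6,-9,0],[-0.8,-13,0],[-1,-17,0],[-1.3,-21,0],[-1.5,-24,0],[-1.55,-25.2,0]],"rot":[[0,0,0],[0,0,0],[0,0,0],[0,0,0],[0,0,0],[0,0,0],[0,0,0],[0,0,0]]}'
python3 -m crank '{"travel":[[0,0,0],[0,0,0],[0,0,0]],"rot":[[0,0,0],[0,0,0],[0,0,0]]}'
python3 look.py w18 mat_yellow
```

```text
clock: 29.05
position: [0.45, 0.0126, 0.24]
tool_rot: [3.141, 0.002, 0.432]
force: [0.6, 0.1, -0.6]
grip_width: 0.0208
clock: 29.35
position: [0.451, 0.017, 0.2403]
tool_rot: [-3.141, 0.0, 0.437]
force: [0.4, -0.1, -0.7]
grip_width: 0.0209
[0.45102251 0.01702759 0.24027331]
mat_yellow 0.65 [256. 171.  86.  69.] rect on z=.01 mm [455.5  20. ] [72.2 84.4] 31.9
```

View pics/w18.png

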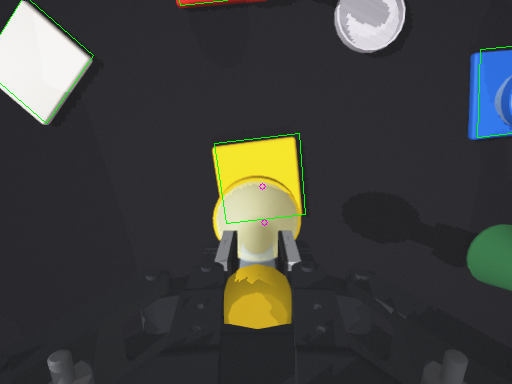

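```bash
python3 -m crank '{"travel":[[0,0,-1],[0,0,-3],[0,0,-5],[0,0,-6.5],[0,0,-7.5],[0,0,-8],[0,0,-8.4],[0,0,-8.7]],"rot":[[0,0,0],[0,0,0],[0,0,0],[0,0,0],[0,0,0],[0,0,0],[0,0,0],[0,0,0]]}'
python3 -m crank '{"travel":[[0,0,0],[0,0,-0.1],[0,0,-0.2],[0,0,-0.25],[0,0,-0.3],[0,0,-0.3]],"rot":[[0,0,0],[0,0,0],[0,0,0],[0,0,0],[0,0,0],[0,0,0]]}'
```

```text
clock: 30.25
position: [0.4512, 0.016, 0.1534]
tool_rot: [3.141, -0.0, 0.436]
force: [-0.3, 0.4, -1.7]
grip_width: 0.0211
clock: 30.85
position: [0.4513, 0.0161, 0.1507]
tool_rot: [3.141, -0.001, 0.436]
force: [-0.6, 0.1, 5.6]
grip_width: 0.0209
```

Contact felt; release, rise, and swing clear towards the right side for a final check.

```bash
python3 -m crank '{"travel":[[0,0,0],[0,0,0],[0,0,0],[0,0,0],[0,0,0],[0,0,0],[0,0,0],[0,0,0]],"rot":[[0,0,0],[0,0,0],[0,0,0],[0,0,0],[0,0,0],[0,0,0],[0,0,0],[0,0,0]]}' 1
python3 -m crank '{"travel":[[0,0,2],[0,0,6],[0,0,11],[0,0,15.4],[0,0,15.4],[0,0,15.4]],"rot":[[0,0,0],[0,0,0],[0,0,0],[0,0,0],[0,0,0],[0,0,0]]}'
python3 look.py w19 mat_yellow flask_yellow
python3 -m crank '{"travel":[[-1,-4,2],[-2,-8,4],[-3,-12,6],[-4,-16,8],[-5,-20,10],[-6,-24,10],[-7,-28,10],[-8,-32,10]],"rot":[[0,0,0],[0,0,0],[0,0,0],[0,0,0],[0,0,0],[0,0,0],[0,0,0],[0,0,0]]}'
python3 -m crank '{"travel":[[-1,-4,0],[-2,-8,0],[-3,-12,0],[-3,-12,0],[-3,-12,0]],"rot":[[0,0,0],[0,0,0],[0,0,0],[0,0,0],[0,0,0]]}'
sed -e 's/"mat_red","flask_yellow"/"mat_red","flask_red"/;s/"mat_blue","flask_red"/"mat_blue","flask_blue"/;s/"mat_yellow","flask_blue"/"mat_yellow","flask_yellow"/' -e "s/D.pkl/D2.pkl/;s/'fit.pkl'/'fit2.pkl'/;s/fit_{cam}/end_{cam}/" -e 's/,("mat_white",None,(.466,.266))//' fit.py > fit2.py
python3 - <<'E'
from h import *
import pickle
D={}
for cam in("scene","side"):
    D[cam,'img']=bot.grab_frame(cam); m=bot.camera_model(cam)
    for n in "mat_red mat_blue mat_yellow flask_red flask_blue flask_yellow beaker conical".split():
        r=bot.silhouettes(cam,n); D[cam,n]=r; print(cam,n,[(round(q['conf'],2),np.round(q['box']).tolist()) for q in r[:2]])
pickle.dump(D,open('D2.pkl','wb'))
E
python3 fit2.py
```

```text
clock: 31.65
position: [0.451, 0.0159, 0.1504]
tool_rot: [-3.142, 0.0, 0.436]
force: [0.3, 0.9, 0.5]
grip_width: 0.0858
clock: 32.25
position: [0.4512, 0.0159, 0.3051]
tool_rot: [3.141, -0.002, 0.436]
force: [-0.1, -0.1, -0.7]
grip_width: 0.0854
[0.45118036 0.01585145 0.30512839]
mat_yellow 0.94 [256. 171.  72.  74.] rect on z=.01 mm [450.2  16.1] [84.  85.3] 32.4
clock: 33.2
position: [0.3703, -0.3055, 0.4034]
tool_rot: [-3.14, 0.001, 0.436]
force: [1.0, -0.0, 0.2]
grip_width: 0.0855
clock: 33.7
position: [0.3407, -0.4244, 0.4028]
tool_rot: [-3.139, 0.001, 0.434]
force: [0.1, 1.2, 0.0]
grip_width: 0.0853
scene mat_red [(0.82, [257.0, 244.0, 41.0, 37.0])]
scene mat_blue [(0.7, [169.0, 186.0, 35.0, 26.0])]
scene mat_yellow [(0.85, [267.0, 186.0, 33.0, 20.0])]
scene flask_red [(0.89, [258.0, 226.0, 22.0, 51.0])]
scene flask_blue [(0.56, [169.0, 166.0, 23.0, 45.0])]
scene flask_yellow []
scene beaker [(0.58, [325.0, 284.0, 32.0, 44.0])]
scene conical [(0.86, [184.0, 136.0, 23.0, 38.0])]
side mat_red [(0.81, [207.0, 218.0, 43.0, 30.0])]
side mat_blue [(0.67, [288.0, 154.0, 35.0, 22.0])]

[... 847 characters left out ...]
ost recent call last):
  File "fit2.py", line 27, in <module>
    r=go(mn,fn,x0,cams); print(mn,fn,cams,np.round(r.x,4),round(r.fun))
  File "fit2.py", line 22, in go
    r=minimize(cost,p,method='Nelder-Mead',options=dict(initial_simplex=s,maxiter=250,xatol=2e-4,fatol=.5))
    res = _minimize_neldermead(fun, x0, args, callback, bounds=bounds,
                               **options)
    fsim[k] = func(sim[k])
              ~~~~^^^^^^^^
    fx = function(np.copy(x), *(wrapper_args + args))
  File "fit2.py", line 14, in cost
    fi=fill(m,flaskpts(p[3],p[4],.01)); b=D[cam,fn][0]['pixels'].astype(float)
                                          ~~~~~~~~~^^^
IndexError: list index out of range
```

```bash
python3 - <<'E'
import pickle,cv2,numpy as np
D=pickle.load(open('D2.pkl','rb'))
a=D['scene','img'][120:280,130:350,::-1]; b=D['side','img'][100:280,110:380,::-1]
cv2.imwrite('pics/end.png',np.hstack([cv2.resize(a,(400,291),interpolation=2),cv2.resize(b,(400,291),interpolation=2)]))
E
```

```text
(no output)
```

View pics/end.png

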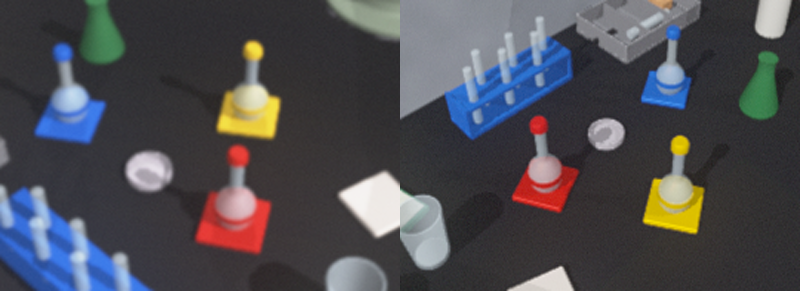

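View pics/w19.png

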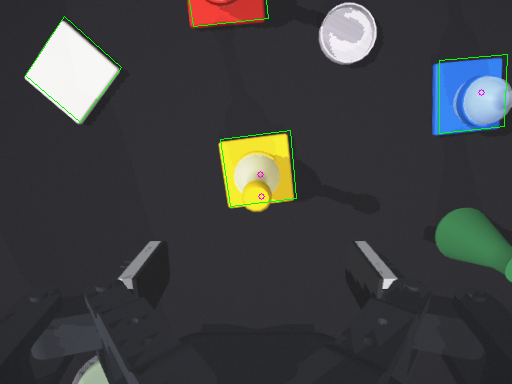

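All three flasks stand upright in the middle of their own mats, the tile is empty, and the beaker and conical flask appear unmoved. I'm handing the job in.

```bash
python3 -c "
from workcell import bot
print(bot.job_done())"
```

```text
the job is handed in; nothing more can be done
None
```

All three flasks are upright on the mat of their own stopper's colour, and I handed the job in at about 34.5 s of the 106 s allowed. The interface gives no verdict, so what follows is from my own measurements.

I parked the yellow flask on the white tile, moved red to the red mat and blue to the blue mat, then took yellow from the tile to the yellow mat. Each flask was lowered until the wrist felt light contact (2.5 to 7.4 N) and then released.

**Placement checks**
- **Red:** the final fit from the scene and side cameras puts it about 1.5 mm from its mat's centre.
- **Blue:** about 5 mm off by that same fit. The wrist camera's mat centre was within 1 mm of the gripper when it let go.
- **Yellow:** the wrist camera's mat centre was about 1 mm from the gripper when it let go.
- **Bystanders:** the beaker and green conical flask appear within 2 pixels of where they started. The gripper was open and well clear at hand-in.

**What failed or disagreed**
- **Yellow flask's final fit:** the network missed it in the last scene picture, and once from the wrist after its release, so that fit did not run. Its placing rests on the gripper's release position, the wrist and side views and my inspection of the pictures.
- **Mat positions:** the wrist and the fixed cameras disagreed by about 3 to 5 mm, and I used the wrist values. Both stay well inside the 15 mm limit.
- **Grip reading:** it showed about 21 mm on a 16 mm neck, but all the lifts held.

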